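# Shut the insert box and put its drawer away

### The job

With the fingertips only, push the raised lid of the flat insert box over until it is fully shut, and then push the drawer the box lies in fully home into its steel unit. Do not grasp or lift anything, keep the box lying in the drawer, and leave the loose parts standing round about where they are.

Things in the scene. Friction and masses are not known exactly. Their poses are not given: they have to be found in the camera images.
- drawer_unit: Low grey steel one-drawer unit, fixed to the cabinet top: 124 mm deep, 90 mm wide, 44 mm high. Origin: on the surface, in the middle of its front opening; own +x runs back into the unit (away from the robot), +y to the left, z up. Only its place and yaw vary. The underside of its roof is 41 mm above the work surface, so a raised lid does not fit in.
- drawer (a joint): The unit's drawer, in m: 0 = fully home, with the front panel against the unit; it grows as the drawer comes out along the unit's own -x (towards the robot), at most 0.115. Starts 0.103 to 0.113 out. About 2 N of sliding friction, no spring and no catch: it stays where it is left.
- drawer_front (a point): Centre of the outer face of the drawer's front panel (panel 90 mm wide, 41 mm high, from 3 to 44 mm above the surface, 6 mm thick). When the drawer is home this point lies 6 mm in front of the unit's origin. A steel pull lip 50 mm wide stands 11 mm out of this face at its middle, 34 to 40 mm above the surface; pushing on the lip or on the panel both work. The drawer's side walls end 23 mm above the surface, its floor lies at 8 mm.
- insert_box: Loose flat plastic box of inserts, dark with a yellow lid, 63x90x21 mm shut, about 0.35 kg, lying in the drawer (play up to 18 mm lengthwise, 6 mm across), at the start wholly in front of the unit's opening. Origin: centre of its underside, 8 mm above the surface; own +x points to its hinge side, the unit's left (+y); its 90 mm length runs along the drawer. Shut, its top is 29 mm above the surface.
- box_hinge (a point): Middle of the lid's hinge line: 29 mm along the box's own +x from its origin, 28 mm above the surface. The hinge line runs along the box's own y.
- insert_box_lid (a joint): The lid, in rad: 0 = shut flat, 1.57 = upright, 1.92 = its stop, leaning outwards past upright over the unit's left side. Starts 1.70 to 1.90. The lid is 90 mm long, about 3 mm thick and reaches 57 mm from the hinge line; it is light, and a slightly stiff, damped hinge holds it at any angle (about 0.5 N at its edge, up to 3 N if pushed fast), so it must be pushed all the way down. No latch.
- lid_edge (a point): Middle of the lid's free edge, 57 mm from the hinge line (with the lid raised, about 83 mm above the surface).
- bored_block_3: Bystander: loose bored steel block, 41x40x39 mm, to the right of the drawer. Origin: centre of its underside.
- ball_bearing: Bystander: loose ball bearing lying flat, 52 mm across, 15 mm high, to the right of the drawer. Origin: centre of its underside.
- brass_bush: Bystander: loose brass flange bush, 38 mm across, 34 mm high, to the right of the drawer. Origin: centre of its underside.

How it is judged:
By the outcome, as a careful person would: the job done as asked, in the order asked, and still so for the second after the job is handed in, with the robot touching nothing.
It also fails if it takes over 40 s, if anything falls off the work surface, if the arm or the gripper's body presses on something with over 40 N, if the wrist force passes 120 N, or if a joint passes its speed limit or range.

### The arm

A 6-joint arm with a two-finger parallel gripper is mounted at the origin on a cart in front of the work surface, level with it; the furniture and walls round the work are solid. World frame = base frame: x ahead of the robot, y to its left, z up, the work surface at z = 0. Lengths are in m, angles in degrees, forces in N, time in s.
With the tool pointing down it reaches from about 0.25 to 0.725 m from the base axis. Payload 4 kg.
Tool frame: the origin (TCP) lies midway between the tips of the shut fingers; the grasp point (between the pads) lies 19 mm behind it; x points along the fingers, z is the direction in which the jaws open and shut, and the axes are right-handed (so a half turn about x gives the same grasp; the last joint's range is limited). The gripper opens to 85 mm and grips with 20 to 120 N. Pads are 22 mm wide; open, the fingers measure 114 mm over their backs; the gripper's body (76 mm by 85 mm) begins 54 mm behind the grasp point. The pads swing forward as they close: fully open they stand 13 mm farther back than shut.
Start: joints at [68.927, 13.785, 0.286, 76.501, 0, 90], TCP at [0.18, 0.467, 0.231] pointing down, gripper open.
Joint ranges: [-155.79, 155.79], [-60.16, 107.12], [-62.33, 73.08], [-114, 123.19], [-81.49, 82.49], [-180, 180]. Speed limits (degrees/s): [159.86, 159.86, 180, 180, 180, 180].

### API

Orientations are given as a 3x3 rotation matrix whose columns are the frame's x, y, z axes.
In Python, from cell import bot, vision, ticket, models gives the robot as it stands. The module is installed in compiled form; this text tells all that it offers.
- The arm moves only by the shell command python3 -m handwheel 'ROWS' [OPENING] [FORCE]. ROWS is JSON, a list of rows, each a list of 6 numbers: the shift along the world's x, y, z in mm, then the turn, a rotation vector about the world's x, y, z in rad. A call has 1 to 20 rows; each row is the pose to reach, as a shift and turn from the pose measured when the call began; what a row does not reach only later rows make up. A row lasts 1/12 s, in which the tool goes at most 41.7 mm and 7.16 degrees, less where a joint would pass 70% of its speed; a pose out of reach is approached as far as the arm can. A call with a gripper value outside its range is refused whole. OPENING is the opening, from -1 (shut) to 1 (fully open), set as the call begins (- or left out, the last holds). The fingers move at their own pace and stop on an object; FORCE is the grip in N (left out, the last holds). Time passes only in rows, so rows that repeat a pose let the fingers close. It gives the time, the measured TCP pose, the force and the opening at its end, in the units of the state.
- bot.observe(): the state, without advancing time (a new reading comes with each control period).
- vision.get_image(name): name is "scene" or "top" or "wrist"; returns a dict with "pixels" (420x560x3 uint8, red, green, blue), "depth" (420x560 float32, m along the optical axis (not along the pixel's ray), 0 where there is no reading), "camera_matrix" (3x3 intrinsics, pixels), "k1" (the pictures are not rectified: a ray, as slopes to the right and down, at radius r is drawn at 1 + k1 r^2 times it, then the intrinsics apply), "cam_to_world" (4x4, takes a point from camera to world coordinates). Camera axes: x right, y up, looking along -z (the intrinsics and any distortion apply to the point x, -y, -z); pixel columns grow to the right and rows downward; lengths in m; the calibration is good to about 2 mm. A picture is of the moment at which its call begins.
- ticket.sign_off(): hands the job in, once; it reports no verdict.
Trained networks look in the newest picture that a camera, given by its name, has taken for a name from the list of things; names that differ only in an ending like _2 or _b are one class to them, and where a whole thing is asked for, a point or a joint stands for the part that bears it (a point fixed in the world has none). Each returns a list of dicts, best first, with "score" (0 to 1); they miss things now and then, are a little off and sometimes report something else, mostly with a low value. They report only what shows in the picture. A call takes as long as a camera call.
- models.outline_of(camera, target): "mask" (420x560 bool, what is visible of it) and "xy" ([column, row] in pixels, amid what is visible of it).
- models.landmark_of(camera, target): "xy" ([column, row] in pixels: a listed point, or the origin of a listed thing).
The state is a dict: "time_s": time; "joint_positions": joint angles; "dq": joint speeds; "joint_torque": joint torques, N m; "tcp_pos": TCP position; "ee_rot": TCP orientation; "wrist_force": force on the tool from outside, world axes, zero at the start; "moment": the same for the moment, N m; "finger_gap": finger opening in m.
Only numpy, scipy, OpenCV 4.12 (cv2) and the standard library are available. Lean on these libraries where they do the work, as an engineer would, in place of code of your own. Each camera call takes 0.05 s, during which the arm holds its last target.

## Working session

There is one attempt and no reset: what is moved stays moved. The work goes in short steps, Python scripts to look and compute and a shell command to move; the robot and the scene stay as the last step left them, time stands still between calls to the robot, and variables do not carry over. Pictures are saved under pics/ and viewed, and the job is handed in when it is done.

```bash
mkdir -p pics
cat > h.py <<'E'
import numpy as np, cv2
from cell import bot, vision, ticket, models
def ray(im,xy):
    K=im["camera_matrix"];u=(xy[0]-K[0,2])/K[0,0];v=(xy[1]-K[1,2])/K[1,1]
    a,b=u,v
    for _ in range(20):
        s=1+im["k1"]*(a*a+b*b);a,b=u/s,v/s
    return np.array([a,-b,-1.])
def at_z(im,xy,z):
    T=im["cam_to_world"];d=T[:3,:3]@ray(im,xy);o=T[:3,3]
    return o+d*(z-o[2])/d[2]
def at_d(im,xy,dep=None):
    T=im["cam_to_world"]
    if dep is None: dep=im["depth"][int(round(xy[1])),int(round(xy[0]))]
    return T[:3,:3]@(ray(im,xy)*dep)+T[:3,3]
def save(im,n):
    cv2.imwrite(f"pics/{n}.png",im["pixels"][:,:,::-1])
E
python3 - <<'E'
from h import *
np.set_printoptions(precision=4,suppress=True)
s=bot.observe();print(s["tcp_pos"],s["ee_rot"],s["finger_gap"])
Z=dict(drawer_unit=0,drawer_front=.0235,insert_box=.008,box_hinge=.028,lid_edge=.083,bored_block_3=0,ball_bearing=0,brass_bush=0)
for c in("top","scene"):
    im=vision.get_image(c);save(im,c+"0");print(c,im["cam_to_world"][:3,3])
    for n,z in Z.items():
        for r in models.landmark_of(c,n)[:2]:
            print(n,round(r["score"],2),np.round(r["xy"],1),at_z(im,r["xy"],z),"depth",at_d(im,r["xy"]))
E
```

```text
[0.1796 0.466  0.2304] [[-0.0007 -0.9331  0.3596]
 [-0.002   0.3596  0.9331]
 [-1.     -0.     -0.0021]] 0.08513055141199277
top [0.4416 0.0375 0.88  ]
drawer_unit 0.66 [287.8 220.1] [0.584  0.0502 0.    ] depth [0.5829 0.0501 0.0069]
drawer_unit 0.16 [330.  247.8] [ 0.5312 -0.0254  0.    ] depth [ 0.5312 -0.0254  0.0003]
drawer_front 0.91 [259.4 274.9] [0.484  0.1018 0.0235] depth [0.483  0.1002 0.0439]
insert_box 0.86 [272.2 246.5] [0.5352 0.0792 0.008 ] depth [0.5345 0.0789 0.0145]
box_hinge 0.71 [257.9 238.2] [0.5483 0.1034 0.028 ] depth [0.5473 0.1027 0.0365]
ball_bearing 0.69 [308.8 282.8] [0.4692 0.0149 0.    ] depth [ 0.4692  0.0149 -0.0019]
ball_bearing 0.34 [341.  208.6] [ 0.6031 -0.0484 -0.    ] depth [ 0.5966 -0.0449  0.0356]
brass_bush 0.65 [331.3 245.8] [ 0.5348 -0.0279  0.    ] depth [ 0.5345 -0.0277  0.0026]
scene [ 0.1218 -0.0167  0.7405]
drawer_unit 0.81 [275.3 230.8] [0.5892 0.0492 0.    ] depth [0.5732 0.047  0.0254]
drawer_front 0.7 [235.2 279.2] [0.4845 0.0969 0.0235] depth [0.4766 0.0944 0.0391]
drawer_front 0.53 [229.  214.6] [0.5977 0.1238 0.0235] depth [0.5551 0.1112 0.0877]
insert_box 0.97 [259.  257.4] [0.5334 0.0683 0.008 ] depth [0.531  0.0678 0.0123]
box_hinge 0.8 [237.7 239. ] [0.5512 0.1026 0.028 ] depth [0.5458 0.1011 0.0369]
lid_edge 0.63 [228.1 214.8] [0.5577 0.1134 0.083 ] depth [0.5547 0.1125 0.0875]
bored_block_3 0.65 [334.7 228.5] [ 0.6026 -0.0456  0.    ] depth [ 0.5782 -0.0441  0.0376]
bored_block_3 0.35 [258.2 257.2] [0.5381 0.0705 0.    ] depth [0.5318 0.0692 0.0112]
ball_bearing 0.61 [295.2 302.2] [0.4671 0.0063 0.    ] depth [ 0.3472 -0.0017  0.2572]
brass_bush 0.44 [319.  264.4] [ 0.5344 -0.0246  0.    ] depth [ 0.3595 -0.0213  0.3138]
brass_bush 0.27 [273.5 230.5] [0.5895 0.0522 0.    ] depth [0.5723 0.0496 0.0273]
```

View pics/top0.png

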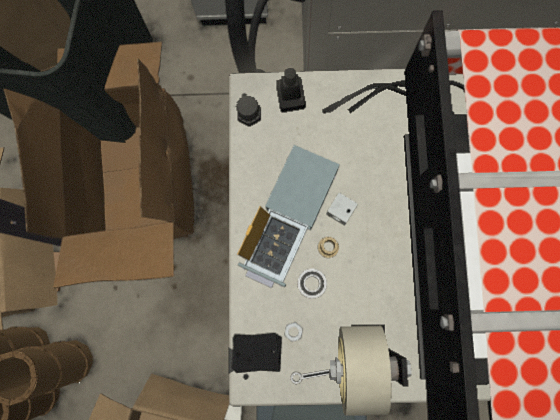

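View pics/scene0.png

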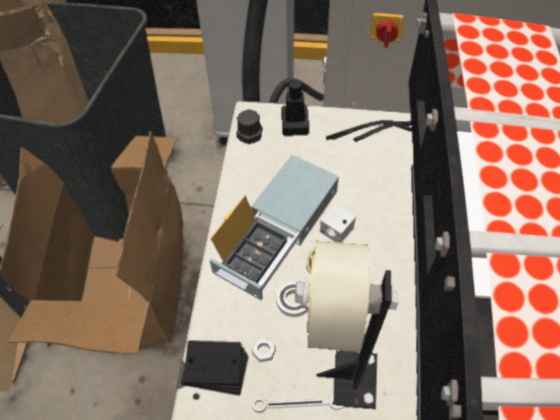

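The top view shows the unit's roof at about (305,185) and the open drawer at (272,245). The lid leans out to the left at (252,232), and the block, bush and bearing are on the right at (342,209), (328,246) and (312,283). There is also a tape roll on a stand at (365,365), close to the arm. Next I'll measure the yaw, the lid angle and the roll.

Run:
```python
from h import *
np.set_printoptions(precision=4,suppress=True)
im=vision.get_image("top")
D=im["depth"]
def cloud(r0,r1,c0,c1):
    return np.array([at_d(im,(c,r)) for r in range(r0,r1) for c in range(c0,c1) if D[r,c]>0])
P=cloud(130,300,225,350)
q=P[(abs(P[:,2]-.044)<.008)&(P[:,0]>.57)]
print("roof",len(q),np.median(q[:,2]))
m=np.zeros(D.shape,np.uint8)
for r in range(130,240):
    for c in range(255,345):
        if D[r,c]>0:
            p=at_d(im,(c,r))
            m[r,c]=255*(abs(p[2]-.044)<.006)
m=cv2.morphologyEx(m,cv2.MORPH_OPEN,np.ones((7,7)))
n,l,st,ce=cv2.connectedComponentsWithStats(m);k=1+np.argmax(st[1:,4])
rr,cc=np.where(l==k)
xy=np.array([at_z(im,(c,r),.044)[:2] for r,c in zip(rr,cc)]).astype(np.float32)
R=cv2.minAreaRect(xy*1000);print(R,cv2.boxPoints(R))
for n in("insert_box_lid","insert_box","drawer","drawer_unit"):
    for c in("top","scene"):
        i2=vision.get_image(c);o=models.outline_of(c,n)
        if o:
            mk=o[0]["mask"];rr,cc=np.where(mk)
            p=np.array([at_d(i2,(a,b)) for a,b in zip(cc,rr) if i2["depth"][b,a]>0])
            print(n,c,o[0]["score"],mk.sum(),p.min(0),p.max(0),p.mean(0))
R=cloud(320,415,330,415); R=R[R[:,2]>.05];print("roll",R.min(0),R.max(0))
Q=cloud(60,420,225,415);
for x in np.arange(.2,.9,.05):
    for y in np.arange(-.2,.2,.05):
        s=Q[(abs(Q[:,0]-x-.025)<.025)&(abs(Q[:,1]-y-.025)<.025)]
        print("%4d"%(1000*s[:,2].max() if len(s) else -1),end=" ")
    print(round(x,2))
cv2.imwrite("pics/crop.png",cv2.resize(im["pixels"][120:320,200:400,::-1],(600,600),interpolation=cv2.INTER_CUBIC))
```

```text
roof 3801 0.04462056623876809
((639.0054931640625, 22.991050720214844), (90.16943359375, 123.9422607421875), 64.34041595458984) [[563.623    9.1874]
 [675.3424 -44.4825]
 [714.3879  36.7947]
 [602.6686  90.4646]]
insert_box_lid top 0.91 737 [0.5093 0.0826 0.0271] [0.5964 0.1328 0.0899] [0.5517 0.1083 0.0599]
insert_box_lid scene 0.97 1430 [ 0.5093  0.0801 -0.001 ] [0.6557 0.1432 0.0899] [0.5528 0.1071 0.0574]
insert_box top 0.91 2403 [0.4847 0.032  0.0006] [0.6042 0.1324 0.0905] [0.5414 0.0854 0.0284]
insert_box scene 0.78 3554 [0.4762 0.0293 0.0005] [0.6266 0.1322 0.0892] [0.5444 0.0867 0.0327]
drawer top 0.97 1109 [ 0.4623  0.0176 -0.0023] [0.5997 0.1353 0.0497] [0.5145 0.072  0.0216]
drawer scene 0.75 1539 [0.4613 0.0115 0.0001] [0.6093 0.1378 0.0487] [0.513  0.0694 0.0259]
drawer_unit top 0.91 3439 [ 0.5643 -0.0414 -0.0005] [0.7132 0.0873 0.0514] [0.6375 0.0227 0.0446]
drawer_unit scene 0.58 4377 [ 0.564  -0.0474 -0.0038] [0.7489 0.0881 0.049 ] [0.6336 0.0182 0.0394]
roll [ 0.3048 -0.0986  0.1845] [ 0.4077 -0.0004  0.3178]
  -1   -1   -1   -1   -1   -1   -1   -1 0.2
   4    5   -1    4    9    5    5    4 0.25
   4    5  315  316  261   36   36   15 0.3
   5   12  317  317   19   35   35   14 0.35
   5    5  288  291   18    5    5    3 0.4
  18    5    4   18   27   47   47    5 0.45
  17    5    5   37   28   29   88    4 0.5
  18  157   42   48   48   84   89    4 0.55
  17  171   39   49   49   48    5    3 0.6
  19  187    5   49   48   49    6    4 0.65
  18  202    5    5   48    6    5    4 0.7
   5  211   14   14   28   45   54    4 0.75
  19  182   14   12  104   95   52    4 0.8
   8    5    4    5   24   23    5    4 0.85
```

View pics/crop.png

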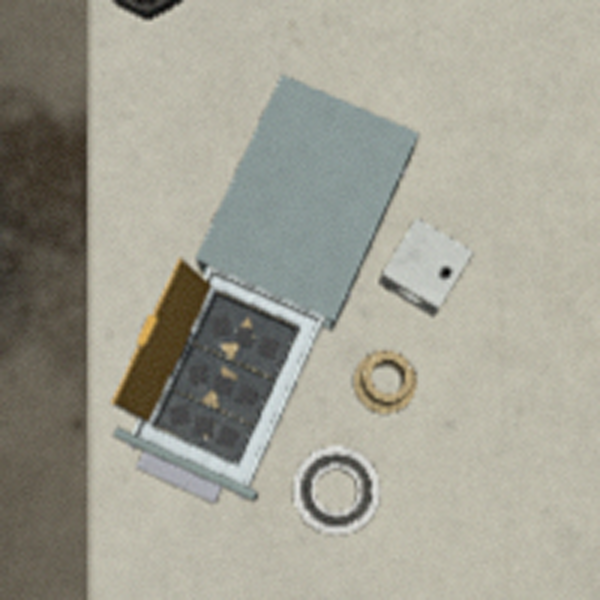

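Run:
```python
from h import *
im=vision.get_image("top");D=im["depth"]
Q=np.array([at_d(im,(c,r)) for r in range(0,420,2) for c in range(0,300,2) if D[r,c]>0])
for x in np.arange(.1,.8,.05):
    print(round(x,2),end=": ")
    for y in np.arange(.1,.6,.05):
        s=Q[(abs(Q[:,0]-x-.025)<.025)&(abs(Q[:,1]-y-.025)<.025)]
        print("%4d"%(1000*s[:,2].max() if len(s) else -9999),end=" ")
    print()
save(vision.get_image("wrist"),"w0")
```

```text
0.1: -569 -779 -9999 -817 -806 -779 -757 -736 -733 -735 
0.15: -9999 -9999 -9999 -871 -867 -865 -851 -813 -800 -798 
0.2: -9999 -9999 -9999 -872 -870 -870 -869 -870 -869 -869 
0.25:    4    2 -9999 -873 -865 -868 -871 -869 -868 -873 
0.3:   34   14 -9999 -872 -871 -869 -868 -870 -869 -870 
0.35:   35   15 -9999 -872 -870 -868 -869 -868 -870 -867 
0.4:    4    3 -9999 -867 -865 -869 -871 -864 -864 -870 
0.45:   46    4 -9999 -873 -868 -868 -869 -868 -869 -866 
0.5:   88    2 -9999 -873 -872 -456 -451 -445 -439 -432 
0.55:   88    3 -9999 -871 -869 -470 -467 -466 -460 -460 
0.6:    4    3 -9999 -872 -869 -488 -487 -488 -491 -488 
0.65:    4    3 -9999 -871 -871 -502 -364 -508 -516 -516 
0.7:    4    2 -9999 -864 -867 -545 -365 -9999 -854 -858 
0.75:   52    3 -9999 -873 -870 -563 -364 -372 -9999 -9999
```

```bash
python3 -m handwheel '[[24,-16,0,0,0,0],[48,-33,-5,0,0,-0.02],[72,-50,-8,0,0,-0.03],[96,-68,-12,0,0,-0.04],[120,-86,-15,0,0,-0.05],[145,-104,-20,0,0,-0.06],[170,-123,-25,0,0,-0.07],[195,-142,-30,0,0,-0.08],[220,-160,-35,0,0,-0.082],[245,-179,-40,0,0,-0.082],[270,-198,-45,0,0,-0.082],[295,-217,-50,0,0,-0.082],[320,-236,-55,0,0,-0.082],[345,-254,-60,0,0,-0.082],[365,-270,-65,0,0,-0.082],[380,-283,-70,0,0,-0.082],[390,-292,-70,0,0,-0.082],[397,-296,-70,0,0,-0.082],[397,-296,-70,0,0,-0.082]]' -1 20
python3 - <<'E'
from h import *
np.set_printoptions(precision=4,suppress=True)
s=bot.observe();print(s["time_s"],s["tcp_pos"],s["ee_rot"][:,2],s["finger_gap"],s["joint_positions"],s["wrist_force"])
for c in("scene","top","wrist"): save(vision.get_image(c),c+"1")
E
```

```text
time_s: 3.43
tcp_pos: [0.5779, 0.1699, 0.1613]
ee_rot: [[0.001, -0.9, 0.436], [0.0, 0.436, 0.9], [-1.0, -0.0, 0.0]]
wrist_force: [0.2, -0.2, -0.0]
finger_gap: -0.0002
3.4333 [0.5779 0.1699 0.1613] [0.4362 0.8999 0.0003] -0.0002325260298033846 [16.3853 27.4112  9.5584 72.1167 -0.0012 42.2456] [ 0.1926 -0.246  -0.0104]
```

View pics/scene1.png

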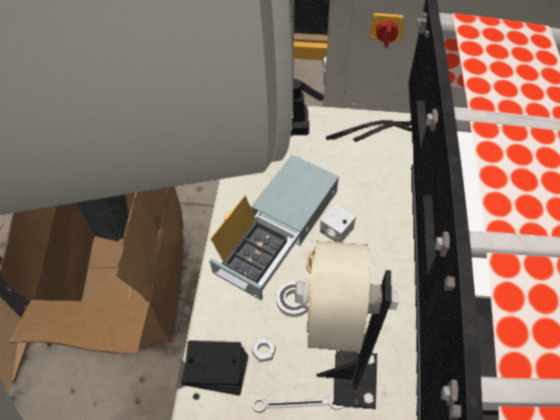

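View pics/wrist1.png

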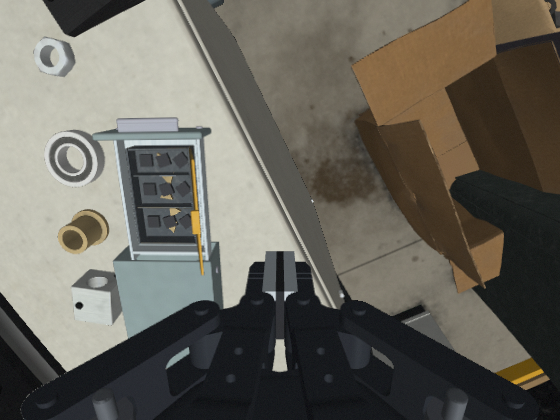

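View pics/top1.png

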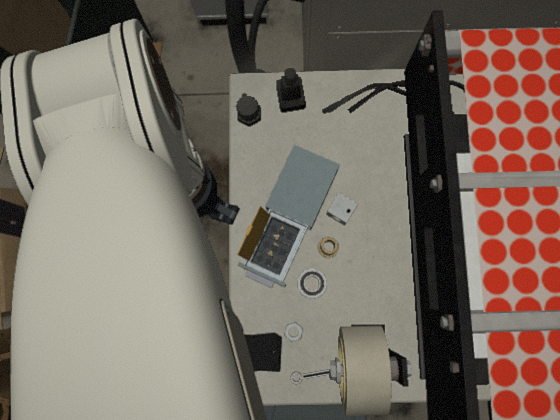

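The wrist view shows the shut fingertips at about (280,270), left of the yellow lid, which is edge-on at (197,215). The path is clear, so I'll go down and start pushing the lid over.

```bash
python3 -m handwheel '[[-4,-8,-30,0,0,0],[-8,-16,-60,0,0,0],[-11,-23,-86,0,0,0],[-14,-28,-89,0,0,0],[-16,-32,-89,0,0,0],[-19,-40,-90,0,0,0],[-22,-46,-91,0,0,0],[-25,-51,-91,0,0,0],[-27,-57,-92,0,0,0],[-30,-62,-92,0,0,0],[-32,-67,-93,0,0,0],[-34,-71,-95,0,0,0],[-36,-76,-97,0,0,0],[-36,-76,-97,0,0,0]]'
python3 - <<'E'
from h import *
for c in("scene","wrist"): save(vision.get_image(c),c+"2")
E
```

```text
time_s: 4.75
tcp_pos: [0.5391, 0.0942, 0.064]
ee_rot: [[-0.002, -0.901, 0.435], [-0.0, 0.435, 0.901], [-1.0, 0.002, -0.001]]
wrist_force: [-0.3, -0.3, -0.3]
finger_gap: -0.0
```

View pics/wrist2.png

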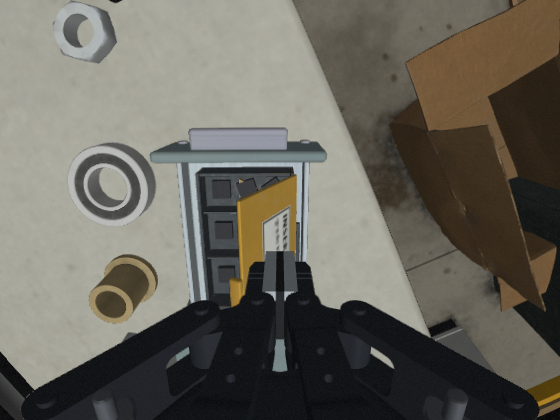

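View pics/scene2.png

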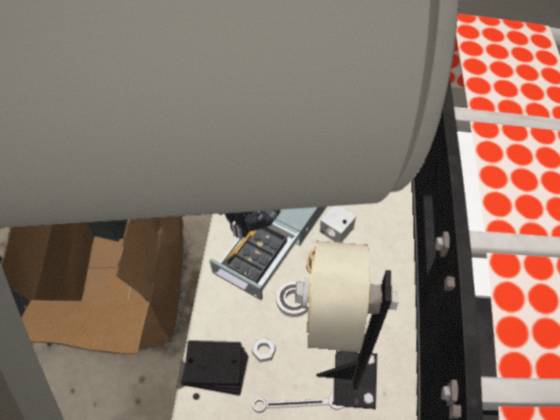

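The lid is now at about 60° (yellow at (265,230)) and following the finger. I'll keep following its arc down.

```bash
python3 -m handwheel '[[-2,-4,-3,0,0,0],[-3,-7,-6,0,0,0],[-4,-8,-8,0,0,0],[-5,-10,-11,0,0,0],[-6,-13,-15,0,0,0],[-7,-15,-19,0,0,0],[-8,-17,-23,0,0,0],[-9,-18,-26,0,0,0],[-9,-19,-29,0,0,0],[-9,-19,-31,0,0,0],[-9,-19,-33,0,0,0],[-9,-19,-34,0,0,0],[-9,-19,-34,0,0,0]]'
python3 - <<'E'
from h import *
for c in("wrist",): save(vision.get_image(c),c+"3")
E
```

```text
time_s: 5.93
tcp_pos: [0.53, 0.0758, 0.0296]
ee_rot: [[-0.003, -0.901, 0.434], [-0.0, 0.434, 0.901], [-1.0, 0.002, -0.002]]
wrist_force: [-1.7, 0.3, -0.0]
finger_gap: 0.0
```

View pics/wrist3.png

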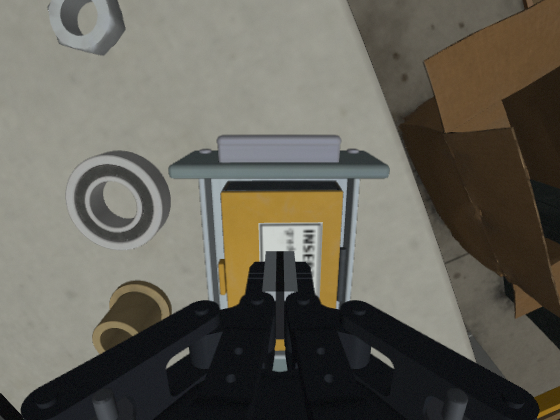

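The lid looks shut, but there's no reaction force yet. I'll press on in small steps until it bears.

```bash
python3 -m handwheel '[[-2,-4,0,0,0,0],[-4,-9,0,0,0,0],[-4,-9,-0.7,0,0,0],[-4,-9,-1,0,0,0],[-4,-9,-1,0,0,0]]'
```

```text
time_s: 6.4
tcp_pos: [0.5261, 0.0667, 0.0288]
ee_rot: [[-0.002, -0.901, 0.435], [-0.0, 0.435, 0.901], [-1.0, 0.002, -0.001]]
wrist_force: [0.2, -0.4, 0.1]
finger_gap: -0.0001
```

```bash
python3 -m handwheel '[[0,0,-0.5,0,0,0],[0,0,-1,0,0,0],[0,0,-1.5,0,0,0],[0,0,-1.5,0,0,0]]'
```

```text
time_s: 6.73
tcp_pos: [0.5265, 0.0667, 0.0284]
ee_rot: [[-0.001, -0.901, 0.435], [-0.0, 0.435, 0.901], [-1.0, 0.001, -0.001]]
wrist_force: [-2.4, -0.1, 7.1]
finger_gap: -0.0001
```

The reaction is 7 N at z = 28.4 mm, so the lid is down on the box. I'll lift, move in front of the drawer and check.

```bash
python3 -m handwheel '[[0,0,20,0,0,0],[0,0,45,0,0,0],[-5,3,65,0,0,0],[-20,12,75,0,0,0],[-38,23,75,0,0,0],[-56,34,75,0,0,0],[-72,43,75,0,0,0],[-83,50,75,0,0,0],[-88,52,75,0,0,0],[-88,52,75,0,0,0]]'
python3 - <<'E'
from h import *
np.set_printoptions(precision=4,suppress=True)
for c in("top","scene","wrist"):
    im=vision.get_image(c);save(im,c+"4")
    for n in("drawer_front","lid_edge","box_hinge","drawer_unit"):
        for r in models.landmark_of(c,n)[:1]: print(c,n,round(r["score"],2),np.round(r["xy"]),at_d(im,r["xy"]))
    o=models.outline_of(c,"insert_box_lid")
    if o:
        rr,cc=np.where(o[0]["mask"]);p=np.array([at_d(im,(a,b)) for a,b in zip(cc,rr)])
        print("lid",o[0]["score"],len(p),np.percentile(p[:,2],[5,25,50,75,95]))
E
```

```text
time_s: 7.57
tcp_pos: [0.4377, 0.1191, 0.1034]
ee_rot: [[-0.002, -0.901, 0.433], [-0.001, 0.433, 0.901], [-1.0, 0.001, -0.001]]
wrist_force: [0.5, -1.1, -0.2]
finger_gap: -0.0001
top drawer_front 0.65 [260. 275.] [0.4834 0.0994 0.043 ]
top lid_edge 0.82 [287. 249.] [0.5273 0.0519 0.0295]
top box_hinge 0.79 [258. 241.] [0.5434 0.1026 0.0273]
top drawer_unit 0.86 [289. 220.] [0.5838 0.0482 0.008 ]
lid 0.86 1678 [0.0266 0.0282 0.0293 0.0304 0.0318]
wrist lid_edge 0.72 [181. 285.] [ 0.4699  0.0082 -0.0012]
lid 0.85 339 [0.0274 0.0279 0.0282 0.0286 0.0292]
```

View pics/wrist4.png

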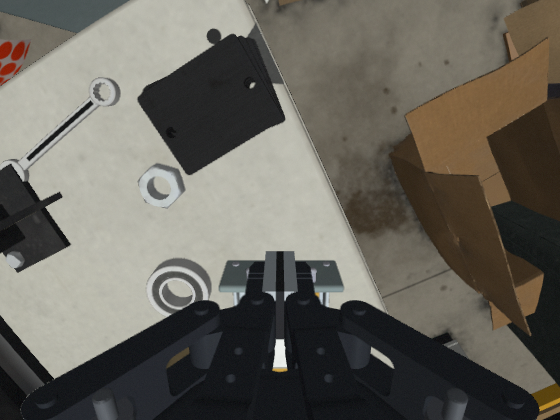

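View pics/scene4.png

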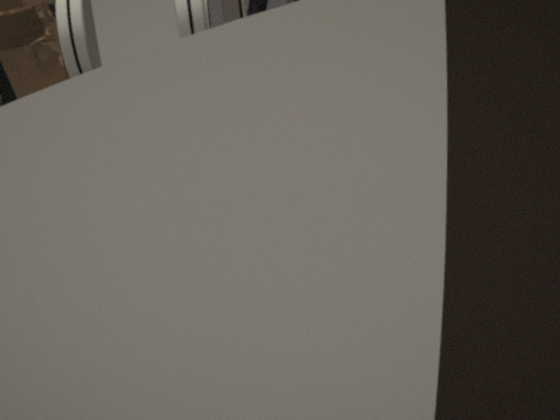

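View pics/top4.png

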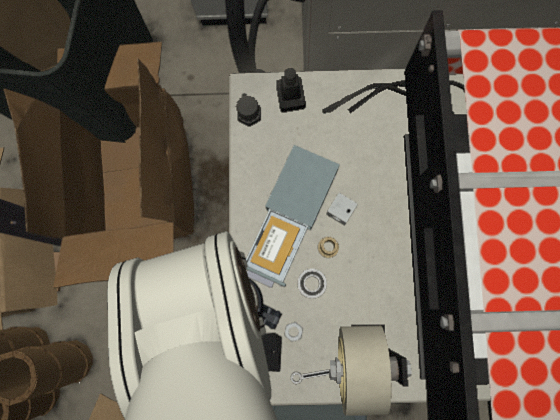

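The lid is flat: its median height is 29.3 mm from above and 28.2 mm from the wrist, and the yellow shows square at (275,242) in the top view. The fingers are centred in front of the pull lip, so I'll go down and push.

```bash
python3 -m handwheel '[[0,0,-25,0,0,0],[0,0,-50,0,0,0],[0,0,-72,0,0,0],[0,0,-79,0,0,0],[7,-3,-79,0,0,0],[14,-7,-79,0,0,0],[19,-9,-79,0,0,0],[23,-11,-79,0,0,0],[28,-13,-79,0,0,0],[33,-16,-79,0,0,0],[39,-19,-79,0,0,0],[45,-22,-79,0,0,0],[51,-25,-79,0,0,0],[57,-27,-79,0,0,0],[63,-30,-79,0,0,0],[69,-33,-79,0,0,0],[75,-36,-79,0,0,0],[81,-39,-79,0,0,0],[87,-42,-79,0,0,0],[90,-43,-79,0,0,0]]'
python3 - <<'E'
from h import *
for c in("top","wrist"): save(vision.get_image(c),c+"5")
E
```

```text
time_s: 10.13
tcp_pos: [0.5295, 0.0749, 0.0243]
ee_rot: [[-0.001, -0.9, 0.435], [-0.001, 0.435, 0.9], [-1.0, 0.0, -0.001]]
wrist_force: [-2.8, 0.5, 1.2]
finger_gap: -0.0
```

View pics/top5.png

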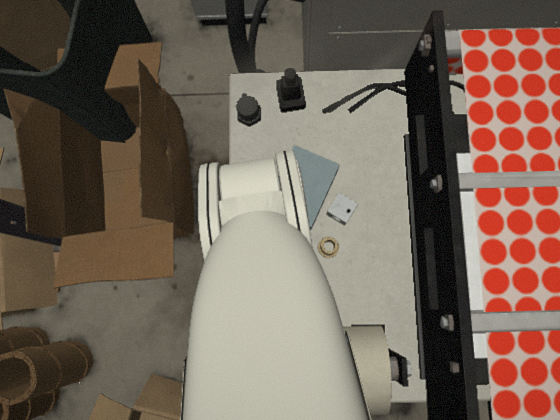

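View pics/wrist5.png

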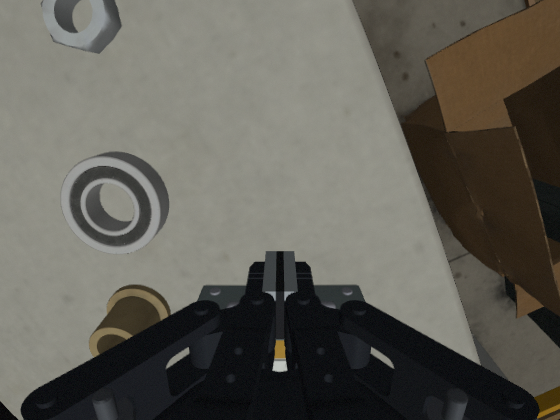

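The drawer is following at about 3 N. In the top view the forearm now overlaps the roll at (360,380), so I'll check the clearance before the last 33 mm.

Run:
```python
from h import *
np.set_printoptions(precision=3,suppress=True)
im=vision.get_image("top")
for xy in[(200,300),(270,300),(325,300),(335,350),(345,400),(270,400),(354,410)]: print(xy,at_d(im,xy))
s=bot.observe();print(s["joint_positions"],s["wrist_force"],s["joint_torque"])
```

```text
(200, 300) [0.442 0.103 0.547]
(270, 300) [0.441 0.055 0.559]
(325, 300) [0.44  0.019 0.557]
(335, 350) [0.411 0.015 0.582]
(345, 400) [0.386 0.012 0.601]
(270, 400) [0.388 0.053 0.602]
(354, 410) [0.382 0.008 0.605]
[  8.125  27.947 -12.382  49.693  -0.05   33.909] [-0.155  0.526  0.808] [ -0.122 -43.464  20.194   0.006  -0.016  -0.005]
```

The forearm is at z ≈ 0.55–0.6 and the roll tops out at 0.32, so it's clear. I'll push the rest slowly.

```bash
python3 -m handwheel '[[5,-2,0,0,0,0],[10,-5,0,0,0,0],[15,-7,0,0,0,0],[20,-10,0,0,0,0],[23,-11,0,0,0,0],[25,-12,0,0,0,0],[26,-12.5,0,0,0,0],[26,-12.5,0,0,0,0]]'
```

```text
time_s: 10.95
tcp_pos: [0.5556, 0.0625, 0.0243]
ee_rot: [[0.0, -0.9, 0.435], [-0.001, 0.435, 0.9], [-1.0, -0.001, -0.001]]
wrist_force: [-0.8, -0.5, 0.3]
finger_gap: 0.0002
```

```bash
python3 -m handwheel '[[1,-0.5,0,0,0,0],[2,-1,0,0,0,0],[2,-1,0,0,0,0]]'; python3 -m handwheel '[[1,-0.5,0,0,0,0],[1.5,-0.7,0,0,0,0],[1.5,-0.7,0,0,0,0]]'
```

```text
time_s: 11.2
tcp_pos: [0.5578, 0.0615, 0.0243]
ee_rot: [[0.0, -0.9, 0.435], [-0.001, 0.435, 0.9], [-1.0, -0.001, -0.001]]
wrist_force: [-1.9, 0.6, -0.3]
finger_gap: -0.0001
time_s: 11.45
tcp_pos: [0.5582, 0.0612, 0.0242]
ee_rot: [[-0.002, -0.9, 0.435], [-0.0, 0.435, 0.9], [-1.0, 0.001, -0.001]]
wrist_force: [-3.8, 1.9, 1.4]
finger_gap: 0.0001
```

```bash
python3 -m handwheel '[[1,-0.5,0,0,0,0],[2,-1,0,0,0,0],[3,-1.5,0,0,0,0],[3,-1.5,0,0,0,0]]'
```

```text
time_s: 11.78
tcp_pos: [0.5583, 0.0611, 0.0242]
ee_rot: [[-0.007, -0.901, 0.434], [0.003, 0.434, 0.901], [-1.0, 0.008, -0.001]]
wrist_force: [-10.2, 5.0, 6.1]
finger_gap: 0.0002
```

The push stalls at 11 N where the drawer should be home (TCP at x' = −27 mm, expected −28). I'll back off, rise and check.

```bash
python3 -m handwheel '[[-5,2.5,0,0,0,0],[-15,7,0,0,0,0],[-30,15,0,0,0,0],[-40,25,20,0,0,0],[-50,40,50,0,0,0],[-60,60,80,0,0,0],[-70,80,110,0,0,0],[-80,105,130,0,0,0],[-90,130,140,0,0,0],[-100,155,150,0,0,0],[-110,180,150,0,0,0],[-110,200,150,0,0,0],[-110,220,150,0,0,0],[-110,220,150,0,0,0]]'
python3 - <<'E'
from h import *
np.set_printoptions(precision=4,suppress=True)
o=np.array([.5831,.0498]);ux=np.array([.901,-.433]);uy=np.array([.433,.901])
Z=dict(drawer_unit=0,drawer_front=.0235,bored_block_3=0,ball_bearing=0,brass_bush=0)
for c in("top","scene"):
    im=vision.get_image(c);save(im,c+"6")
    for n,z in Z.items():
        for r in models.landmark_of(c,n)[:1]:
            p=at_z(im,r["xy"],z);print(c,n,round(r["score"],2),np.round(r["xy"]),p,"unit",(p[:2]-o)@ux,(p[:2]-o)@uy)
    if c=="top":
        cv2.imwrite("pics/crop6.png",cv2.resize(im["pixels"][120:320,200:400,::-1],(600,600),interpolation=cv2.INTER_CUBIC))
        P=np.array([at_d(im,(a,b)) for b in range(130,300) for a in range(230,345)])
        q=P[P[:,2]>.03];u=(q[:,:2]-o)@ux;v=(q[:,:2]-o)@uy;k=(abs(v)<.05)&(u<.05)
        print("front extents: mid",u[k&(abs(v)<.02)].min(),"sides",u[k&(abs(v)>.03)].min())
print(bot.observe()["wrist_force"])
E
```

```text
time_s: 12.95
tcp_pos: [0.4493, 0.2848, 0.1749]
ee_rot: [[-0.003, -0.903, 0.43], [0.005, 0.43, 0.903], [-1.0, 0.005, 0.003]]
wrist_force: [0.8, 0.2, 0.4]
finger_gap: -0.0002
top drawer_unit 0.81 [290. 220.] [0.5849 0.047  0.    ] unit 0.002808378502749848 -0.0017401612310157925
top drawer_front 0.96 [288. 220.] [0.5797 0.0504 0.0235] unit -0.003318292319333809 -0.000963698351345436
top bored_block_3 0.96 [338. 210.] [ 0.6015 -0.0429  0.    ] unit 0.05677732234367709 -0.07557807305859002
top ball_bearing 0.74 [309. 281.] [0.472  0.0143 0.    ] unit -0.08471808870219619 -0.0800912973923955
top brass_bush 0.55 [330. 248.] [ 0.5301 -0.025   0.    ] unit -0.015337908924173214 -0.0903267636940491
front extents: mid -0.016910379876622354 sides -0.006130530783023179
scene drawer_unit 0.89 [274. 232.] [0.587  0.0519 0.    ] unit 0.00263363684591777 0.003591345182140372
scene drawer_front 0.62 [276. 230.] [0.5766 0.0469 0.0235] unit -0.004594024598896079 -0.005413026688617668
scene ball_bearing 0.61 [294. 302.] [0.4669 0.0076 0.    ] unit -0.08639157229111097 -0.08833386206925545
scene brass_bush 0.5 [318. 265.] [ 0.5327 -0.0235  0.    ] unit -0.013675199700222324 -0.0878673274481209
[ 0.3407 -0.0156  0.4893]
```

View pics/crop6.png

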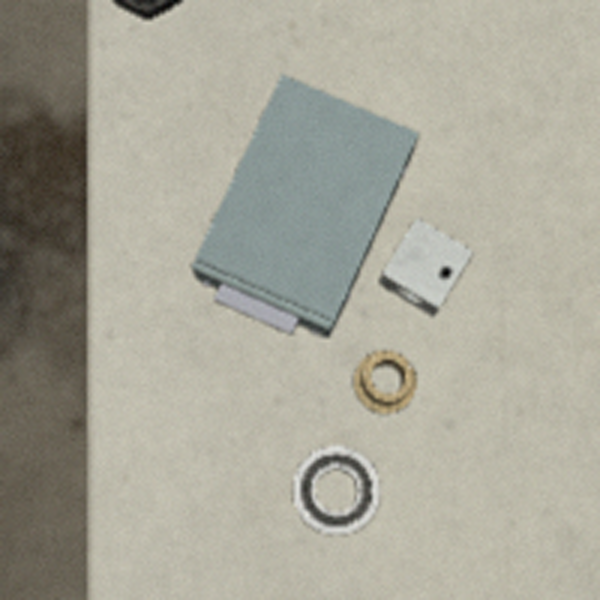

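View pics/scene6.png

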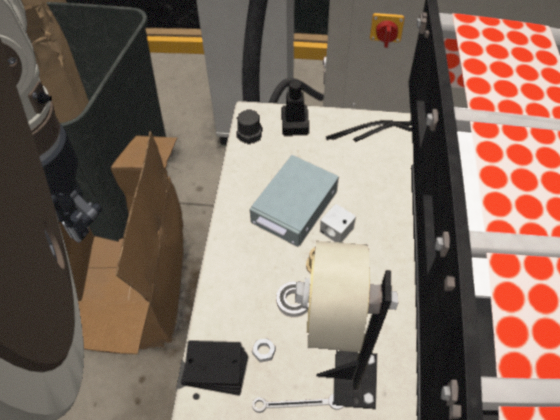

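The drawer is home: its panel face is 6.1 mm and its lip 16.9 mm in front of the opening, where 6 and 17 are expected. The block, bush and bearing are in the same pixel places as at the start, and the arm is touching nothing.

```bash
python3 -c "
from cell import ticket
print(ticket.sign_off())"
```

```text
the job is handed in; nothing more can be done
None
```

The lid is shut and the drawer is fully home. I handed the job in at about 13 s of the 40 s allowed. I used only the shut fingertips: first I swung the lid over and pressed it down, then pushed the drawer in by its pull lip.

- **Lid:** before the drawer went in, it took 7 N of pressing at 28.4 mm. Its top measured about 29 mm from the top camera and 28 mm from the wrist camera (29 mm expected). I could not see it again once the drawer was closed, but the drawer went in with about 3 N, so nothing caught.
- **Drawer:** it stopped hard at 11 N. By depth the panel face is 6.1 mm and the lip 16.9 mm in front of the opening (6 and 17 mm expected). The network's own estimate of the panel face was 3 to 5 mm. I trusted the depth reading and the hard stop over that.
- **Loose parts:** the block, bush and bearing are where they were, to within the 3 to 5 mm scatter of the networks. In the final scene-camera view no block was detected, but it shows in both pictures.
- **Arm:** it ended clear of everything, with the wrist force about zero.

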